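# Set the fallen soldering stand back on its foot

## Task

Two third-hand soldering stands, each a post with a square foot and a ball on top, lie knocked over on the bench. Stand the taller one upright where it lies: raise its ball end and let it pivot on its foot, without lifting the foot off the bench, then let go of it. Leave the shorter stand lying as it is and do not disturb it or the ring mandrel.

Things in the scene. Friction and masses are not known exactly. Their poses are not given: they have to be found in the camera images.
- tall_stand_ball (a point): Ball centre of the taller stand (178 mm long over all, 0.42 kg), the one to raise: black ball, 36 mm diameter, on a 12 mm round steel post. 160 mm from the underside of the foot. z axis along the post, foot to ball. Lying on the ball and one edge of the foot, the ball centre is 18 mm above the bench; upright 160 mm. Pinched by the ball, the stand swings about the line between the fingertips.
- tall_stand_foot (a point): Centre of the underside of the taller stand's foot, a square dark steel plate 60 x 60 x 12 mm with its lower edge lying level on the bench; same axes. About 31 mm above the bench while the stand lies (plate on edge), 0 when upright. Tipped up, the stand pivots on that lower edge, 30 mm from this centre.
- short_stand_ball (a point): Centre of the 36 mm ball of the shorter stand, which must stay lying. Same build, same foot and ball, but 118 mm long over all, ball centre 100 mm from the underside of the foot. z axis along its post from foot to ball.
- ring_mandrel: Bystander: plain tapered steel rod without foot or ball, 25 x 233 x 25 mm, lying in front of the drill press, between the two stands, long way roughly along the robot's y; origin under its middle, at bench level, its own y axis along the rod. (The drill press behind the middle of the bench overhangs at about 0.5 m height from x = 0.53 on; its table stands out to x = 0.575.)

How it is judged:
At the end, for the whole second after the job is handed in: The taller stand stands upright (within about 7 degrees) and untouched, its foot flat on the bench (within 10 mm) and its underside centre within 100 mm of where it was at the start (the tipping itself takes up about 45 mm); the shorter stand still lies (angle between tall_stand_foot's own z axis and vertical below 0.12 rad and height (world z) of tall_stand_foot below 0.01 m and height (world z) of tall_stand_ball above 0.15 m and distance of tall_stand_foot from where it was at the start of the episode below 0.1 m and height (world z) of short_stand_ball below 0.04 m).
It fails at once if the taller stand's foot is lifted off the bench (its centre rises above 70 mm) (height (world z) of tall_stand_foot above 0.07 m).
It fails at once if the shorter stand is moved by more than 30 mm (distance of short_stand_ball from where it was at the start of the episode above 0.03 m).
It fails at once if the ring mandrel is moved by more than 30 mm (distance of ring_mandrel from where it was at the start of the episode above 0.03 m).
It also fails if it takes over 40 s, if anything falls off the work surface, if the arm or the gripper's body presses on something with over 40 N, if the wrist force passes 120 N, or if a joint passes its speed limit or range.

## Robot

A 7-joint arm with a two-finger parallel gripper is mounted at the origin on a cart in front of the work surface, level with it; the furniture and walls round the work are solid. World frame = base frame: x ahead of the robot, y to its left, z up, the work surface at z = 0. Lengths are in m, angles in rad, forces in N, time in s.
With the tool pointing down it reaches from about 0.4 to 0.85 m from the base axis. Payload 10.4 kg.
Tool frame: the origin (TCP) lies between the finger pads; the fingertips stand 22 mm ahead of it and the grasp point (between the pads) lies 3 mm ahead of it; z points along the fingers, y is the line along which they close (so a half turn about z gives the same grasp; the last joint's range is limited). The gripper opens to 85 mm and grips with 20 to 120 N. Pads are 22 mm wide; open, the fingers measure 114 mm over their backs; the gripper's body (76 mm by 85 mm) begins 54 mm behind the grasp point. The pads swing forward as they close: fully open they stand 13 mm farther back than shut.
Start: joints at [-1.209, 0.332, -0.065, 1.46, 0.022, 1.35, -0.088], TCP at [0.235, 0.579, 0.253] pointing down, gripper open.
Joint ranges: [-2.6, 2.6], [-0.5, 2.12], [-1.47, 1.34], [0.16, 2.42], [-1.27, 4.41], [0.06, 2.06], [-2.6, 2.6]. Speed limits (rad/s): [2.22, 2.22, 2.79, 2.79, 3.14, 3.14, 3.14].

## Interface

Orientations are given as a unit quaternion [x, y, z, w].
In Python, from workcell import manip, camera, ticket, boxes_of, outline_of gives the robot as it stands.
- The arm moves only by the tool carry_out, never from a script. Its argument "deltas" is a list of rows, each a list of 5 numbers: the shift along the tool's x, y, z as a fraction of full scale, then the turn about the tool's z as a fraction of full scale, then the opening, from -1 (shut) to 1 (fully open), so that 0 is half open. In form: [[tx, ty, tz, spin, gripper], ...]. A call has 1 to 20 rows; each row is the pose to reach, as a shift and turn from the pose commanded when the call began, along the tool's axes at that moment; what a row does not reach only later rows make up. Full scale, the value 1, is 150 mm for a shift and 30 degrees for a turn. A row lasts 1/8 s, in which the tool goes at most 62.5 mm and 10.7 degrees, less where a joint would pass 70% of its speed; a pose out of reach is approached as far as the arm can. A call with a number of a shift or a turn outside -1 to 1 is refused whole. A call with a gripper value outside its range is refused whole. The fingers move at their own pace and stop on an object; "force" is the grip in N (left out, the last holds). Time passes only in rows, so rows that repeat a pose let the fingers close. It gives the time, the measured TCP pose, the force, the opening and the grip force at its end, in the units of the state.
- manip.get_obs(): the state, without advancing time (a new reading comes with each control period).
- camera(name): name is "scene" or "top"; returns a dict with "img" (384x512x3 uint8, red, green, blue), "depth" (384x512 float32, m along the optical axis (not along the pixel's ray), 0 where there is no reading), "vertical_fov" (degrees; the focal length in pixels is half the picture's height over the tangent of half this angle, whatever the lens; pixels are square), "cx", "cy" (the principal point, pixels), "k1" (the pictures are not rectified: a ray, as slopes to the right and down, at radius r is drawn at 1 + k1 r^2 times it, then the intrinsics apply), "R" (3x3) and "t" (3): a world point X has camera coordinates R X + t. Camera axes: x right, y down, z forward; pixel columns grow to the right and rows downward; lengths in m; the calibration is good to about 2 mm. A picture is of the moment at which its call begins.
- ticket.hand_in(): hands the job in; it is judged then, once.
Trained networks look in a picture, given as the dict that the camera call returned (one of the last four; its "shot" number tells which), for a name from the list of things; names that differ only in an ending like _2 or _b are one class to them, and where a whole thing is asked for, a point or a joint stands for the part that bears it (a point fixed in the world has none). Each returns a list of dicts, best first, with "conf" (0 to 1); they miss things now and then, are a little off and sometimes report something else, mostly with a low value. They report only what shows in the picture. A call takes as long as a camera call.
- boxes_of(query, picture): "position" ([x, y, z] in m, in world coordinates, good to about 4 mm: the middle of the surface that is visible of it).
- outline_of(query, picture): "region" (384x512 bool, what is visible of it).
The state is a dict: "clock": time; "joint_pos": joint angles; "joint_velocities": joint speeds; "tau": joint torques, N m; "position": TCP position; "ee_rot": TCP orientation; "ft_force": force on the tool from outside, world axes, zero at the start; "torque": the same for the moment, N m; "grip_width": opening from 0.0 (shut) to 1.0 (fully open); "grasp_force": force on a finger pad.
Only numpy, scipy, OpenCV 4.12 (cv2) and the standard library are available. Lean on these libraries where they do the work, as an engineer would, in place of code of your own. Each camera call takes 0.05 s, during which the arm holds its last target. There are 200 camera calls.

## Working session

There is one attempt and no reset: what is moved stays moved. The work goes in short steps, Python scripts to look and compute and a tool call to move; the robot and the scene stay as the last step left them, time stands still between calls to the robot, and variables do not carry over. Pictures are saved under pics/ and viewed, at most 10 in all, crops included, and the job is handed in when it is done.

Besides the shell and the picture viewer there is one more tool, called after ">>>" as name(argument=value, ...) on one line, values as JSON. carry_out: Moves the arm, as the interface text tells. Its arguments: {"type":"object","properties":{"deltas":{"type":"array","items":{"type":"array","items":{"type":"number"}}},"force":{"type":"number"}},"required":["deltas"]}

```bash
mkdir -p pics
cat > h.py <<'E'
import numpy as np, cv2
from workcell import manip, camera, ticket, boxes_of, outline_of
def pts(p,mask=None):
    h,w=p["depth"].shape; f=h/2/np.tan(np.radians(p["vertical_fov"])/2)
    K=np.array([[f,0,p["cx"]],[0,f,p["cy"]],[0,0,1.]])
    m=p["depth"]>0
    if mask is not None: m&=mask
    v,u=np.nonzero(m)
    n=cv2.undistortPoints(np.stack([u,v],1).astype(float)[:,None],K,np.array([p["k1"],0,0,0.]))[:,0]
    d=p["depth"][v,u].astype(float)
    C=np.c_[n*d[:,None],d]
    return (C-p["t"])@p["R"], p["img"][v,u]
E
python3 - <<'E'
from h import *
o=manip.get_obs();print(o["clock"],o["position"],o["ee_rot"],o["grip_width"])
for c in("scene","top"):
    p=camera(c);cv2.imwrite(f"pics/{c}0.png",p["img"][:,:,::-1])
    for q in("tall_stand_ball","tall_stand_foot","short_stand_ball","ring_mandrel"):
        print(c,q,[(np.round(b["position"],3),round(b["conf"],2)) for b in boxes_of(q,p)][:4])
        for r in outline_of(q,p)[:3]:
            X,_=pts(p,r["region"]); v,u=np.nonzero(r["region"])
            print("   out",round(r["conf"],2),len(X),np.round([u.mean(),v.mean()]),np.round(np.median(X,0),3),np.round(X.min(0),3),np.round(X.max(0),3))
E
```

```text
0.0 [0.23447759 0.57897048 0.25251495] [ 1.91214759e-01  9.81547964e-01 -7.05893309e-04 -1.12466261e-04] 0.9953672360618052
scene tall_stand_ball [(array([0.558, 0.084, 0.03 ]), 0.9)]
   out 0.75 598 [226. 154.] [0.549 0.083 0.028] [ 0.427  0.06  -0.006] [0.643 0.191 0.061]
scene tall_stand_foot [(array([0.555, 0.083, 0.028]), 0.76)]
   out 0.72 550 [226. 154.] [0.557 0.082 0.028] [ 0.427  0.06  -0.006] [0.638 0.185 0.061]
scene short_stand_ball [(array([ 0.543, -0.318,  0.036]), 0.65)]
   out 0.69 746 [310. 255.] [ 0.543 -0.314  0.032] [ 0.448 -0.339 -0.003] [ 0.595 -0.251  0.063]
scene ring_mandrel [(array([ 0.526, -0.087,  0.015]), 0.95), (array([0.558, 0.085, 0.032]), 0.45)]
   out 0.74 660 [260. 197.] [ 0.528 -0.088  0.016] [ 0.52  -0.208 -0.004] [0.557 0.03  0.025]
top tall_stand_ball [(array([0.535, 0.085, 0.026]), 0.95)]
   out 0.78 712 [164. 189.] [0.532 0.085 0.033] [ 0.426  0.062 -0.001] [0.614 0.13  0.065]
top tall_stand_foot [(array([0.537, 0.086, 0.026]), 0.85)]
   out 0.78 744 [164. 189.] [0.533 0.085 0.033] [ 0.426  0.062 -0.001] [0.616 0.139 0.065]
top short_stand_ball [(array([ 0.517, -0.308,  0.027]), 0.62)]
   out 0.74 595 [334. 193.] [ 0.515 -0.308  0.033] [ 0.445 -0.34  -0.004] [ 0.572 -0.278  0.065]
top ring_mandrel [(array([ 0.531, -0.07 ,  0.02 ]), 0.67)]
   out 0.65 861 [235. 187.] [ 0.529 -0.074  0.019] [ 0.519 -0.205 -0.003] [0.547 0.026 0.029]
```

Run:
```python
from h import *
P=[]
from scipy.optimize import least_squares
for c in("scene","top"):
    p=camera(c)
    if c=="top": cv2.imwrite("pics/topc.png",cv2.resize(p["img"][110:270,80:400,::-1],None,fx=2.5,fy=2.5))
    r=outline_of("tall_stand_ball",p)[0]["region"]; X,_=pts(p,cv2.dilate(r.astype(np.uint8),np.ones((5,5)))>0)
    X=X[(X[:,2]>.006)&(X[:,0]>.4)&(X[:,0]<.64)&(X[:,1]>.03)&(X[:,1]<.15)]
    for x in np.arange(.41,.64,.01):
        s=X[(abs(X[:,0]-x)<.005)]
        if len(s): print(c,round(x,2),len(s),"y",np.round([s[:,1].min(),np.median(s[:,1]),s[:,1].max()],3),"z",np.round([s[:,2].min(),s[:,2].max()],3))
    P.append(X)
np.save("P.npy",np.vstack(P))
```

```text
scene 0.43 33 y [0.066 0.075 0.088] z [0.009 0.035]
scene 0.44 44 y [0.06  0.067 0.09 ] z [0.01  0.036]
scene 0.45 38 y [0.061 0.068 0.089] z [0.011 0.034]
scene 0.46 22 y [0.066 0.075 0.084] z [0.015 0.031]
scene 0.47 21 y [0.072 0.076 0.086] z [0.013 0.028]
scene 0.48 13 y [0.076 0.08  0.087] z [0.018 0.028]
scene 0.49 13 y [0.078 0.081 0.089] z [0.016 0.027]
scene 0.5 14 y [0.077 0.082 0.089] z [0.019 0.027]
scene 0.51 15 y [0.079 0.083 0.09 ] z [0.02  0.029]
scene 0.52 13 y [0.08  0.083 0.091] z [0.022 0.029]
scene 0.53 13 y [0.081 0.084 0.091] z [0.022 0.031]
scene 0.54 15 y [0.083 0.086 0.092] z [0.022 0.031]
scene 0.55 13 y [0.083 0.086 0.092] z [0.022 0.032]
scene 0.56 14 y [0.084 0.088 0.095] z [0.02  0.033]
scene 0.57 14 y [0.085 0.089 0.096] z [0.025 0.035]
scene 0.58 22 y [0.081 0.09  0.099] z [0.019 0.039]
scene 0.59 125 y [0.064 0.091 0.124] z [0.008 0.062]
scene 0.6 84 y [0.063 0.069 0.126] z [0.007 0.061]
scene 0.61 4 y [0.065 0.067 0.067] z [0.024 0.034]
top 0.43 48 y [0.065 0.077 0.092] z [0.016 0.036]
top 0.44 66 y [0.062 0.075 0.096] z [0.018 0.038]
top 0.45 56 y [0.062 0.075 0.094] z [0.016 0.039]
top 0.46 39 y [0.067 0.078 0.09 ] z [0.019 0.035]
top 0.47 33 y [0.071 0.081 0.089] z [0.019 0.032]
top 0.48 21 y [0.077 0.082 0.088] z [0.021 0.029]
top 0.49 21 y [0.078 0.082 0.091] z [0.021 0.032]
top 0.5 23 y [0.079 0.085 0.091] z [0.022 0.032]
top 0.51 24 y [0.081 0.085 0.09 ] z [0.025 0.033]
top 0.52 22 y [0.081 0.086 0.093] z [0.024 0.033]
top 0.53 21 y [0.083 0.087 0.093] z [0.02  0.037]
top 0.54 23 y [0.083 0.088 0.092] z [0.028 0.036]
top 0.55 24 y [0.084 0.09  0.096] z [0.028 0.037]
top 0.56 19 y [0.085 0.09  0.095] z [0.03  0.036]
top 0.57 24 y [0.086 0.09  0.098] z [0.028 0.037]
top 0.58 35 y [0.084 0.092 0.102] z [0.029 0.045]
top 0.59 173 y [0.065 0.095 0.124] z [0.006 0.066]
top 0.6 77 y [0.064 0.079 0.124] z [0.006 0.065]
top 0.61 1 y [0.066 0.066 0.066] z [0.006 0.006]
```

View pics/topc.png

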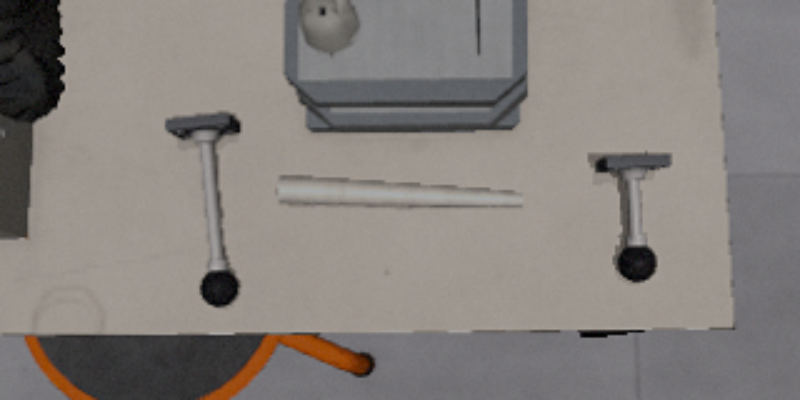

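View pics/scene0.png

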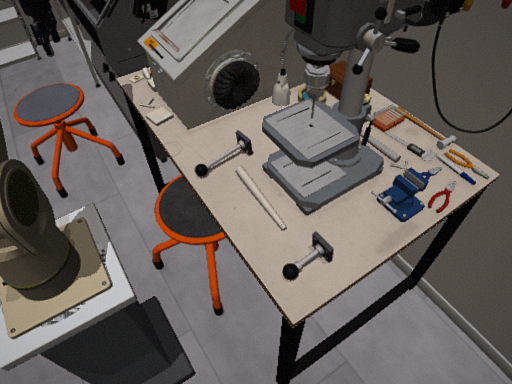

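```bash
cat >> h.py <<'E'
from scipy.spatial.transform import Rotation as Ro
def rel(target):
    o=manip.get_obs(); R=Ro.from_quat(o["ee_rot"]).as_matrix()
    return R.T@(np.array(target)-o["position"])/.15
E
python3 - <<'E'
from h import *
from scipy.optimize import least_squares
P=np.load("P.npy"); 
s=P[(P[:,0]<.458)]
f=least_squares(lambda c:np.linalg.norm(s-c,axis=1)-.018,[.442,.0775,.018],loss="soft_l1",f_scale=.002).x
q=P[(P[:,0]>.47)&(P[:,0]<.575)]; k=np.polyfit(q[:,0],q[:,1],1)
print("ball",f.round(4),"slope",k, "y at ball",np.polyval(k,f[0]))
e=P[(P[:,0]>.585)&(P[:,2]<.06)];print("plate",e.mean(0),np.percentile(e[:,0],[5,50,95]),np.percentile(e[:,1],[1,99]))
for c in("scene","top"):
    X,_=pts(camera(c)); 
    X=X[(abs(X[:,1]-.1)<.35)&(X[:,0]>.4)&(X[:,0]<.9)]
    for z0,z1 in((.03,.07),(.07,.12),(.12,.2),(.2,.3),(.3,.4),(.4,.5),(.5,.7)):
        for x0 in np.arange(.45,.8,.05):
            a=X[(X[:,2]>z0)&(X[:,2]<z1)&(X[:,0]>x0)&(X[:,0]<x0+.05)]
            if len(a)>8: 
                print(c,z0,round(x0,2),len(a),"y hist",[int(v) for v in np.histogram(a[:,1],np.arange(-.2,.46,.04))[0]])
E
```

```text
ball [0.4441 0.0797 0.0182] slope [0.10283996 0.03213144] y at ball 0.07780442987376701
plate [0.59329214 0.0875583  0.04142217] [0.58651389 0.59244233 0.60216721] [0.06419149 0.12365211]
scene 0.03 0.45 190 y hist [0, 0, 0, 0, 0, 0, 4, 2, 0, 0, 0, 24, 42, 38, 35, 36]
scene 0.03 0.5 167 y hist [0, 0, 0, 0, 0, 0, 0, 8, 0, 0, 0, 159, 0, 0, 0, 0]
scene 0.03 0.55 479 y hist [24, 46, 39, 41, 11, 0, 41, 121, 9, 0, 0, 147, 0, 0, 0, 0]
scene 0.03 0.6 1218 y hist [259, 234, 222, 198, 146, 14, 15, 5, 0, 0, 18, 48, 0, 0, 0, 0]
scene 0.03 0.65 783 y hist [241, 206, 134, 42, 41, 6, 0, 0, 0, 0, 22, 1, 0, 0, 0, 0]
scene 0.03 0.7 610 y hist [224, 214, 62, 0, 0, 0, 0, 0, 0, 0, 0, 25, 0, 0, 0, 0]
scene 0.03 0.75 649 y hist [201, 245, 3, 0, 0, 0, 0, 0, 0, 8, 0, 116, 0, 0, 0, 0]
scene 0.07 0.45 231 y hist [0, 0, 0, 0, 0, 0, 0, 0, 0, 0, 0, 33, 56, 54, 52, 31]
scene 0.07 0.5 220 y hist [0, 0, 0, 0, 0, 0, 0, 0, 0, 0, 0, 220, 0, 0, 0, 0]
scene 0.07 0.55 241 y hist [0, 0, 0, 0, 0, 0, 0, 0, 0, 0, 46, 195, 0, 0, 0, 0]
scene 0.07 0.6 175 y hist [0, 0, 0, 0, 0, 0, 0, 0, 0, 0, 173, 2, 0, 0, 0, 0]
scene 0.07 0.65 
[... 4332 characters left out ...]
op 0.3 0.65 1168 y hist [0, 0, 0, 0, 0, 0, 0, 0, 0, 0, 0, 445, 723, 0, 0, 0]
top 0.3 0.7 1253 y hist [0, 0, 0, 0, 0, 0, 0, 0, 0, 0, 0, 673, 580, 0, 0, 0]
top 0.3 0.75 1114 y hist [0, 0, 0, 0, 0, 0, 0, 0, 0, 0, 0, 715, 399, 0, 0, 0]
top 0.4 0.6 10 y hist [0, 0, 0, 0, 0, 0, 0, 0, 0, 0, 0, 0, 0, 0, 0, 0]
top 0.4 0.65 120 y hist [0, 0, 0, 0, 0, 0, 0, 0, 0, 0, 0, 0, 0, 0, 0, 0]
top 0.5 0.5 1013 y hist [24, 323, 380, 286, 0, 0, 0, 0, 0, 0, 0, 0, 0, 0, 0, 0]
top 0.5 0.55 14302 y hist [2268, 3440, 3406, 3392, 1796, 0, 0, 0, 0, 0, 0, 0, 0, 0, 0, 0]
top 0.5 0.6 1114 y hist [279, 188, 212, 245, 188, 0, 0, 0, 0, 0, 0, 0, 0, 0, 0, 0]
top 0.5 0.65 78 y hist [3, 0, 0, 0, 0, 0, 0, 0, 0, 0, 0, 0, 0, 0, 0, 0]
```

>>> carry_out(deltas=[[-0.15,-0.21,0,-0.23,1],[-0.3,-0.42,0,-0.46,1],[-0.45,-0.62,0,-0.7,1],[-0.6,-0.83,0,-0.93,1],[-0.6,-0.83,0,-0.93,1]])

```text
clock: 1.82
position: [0.2728, 0.4279, 0.2538]
ee_rot: [-0.05, 0.999, 0.0, 0.0]
ft_force: [-0.1, -0.2, 0.6]
grip_width: 1.001
grasp_force: 0.0
```

>>> carry_out(deltas=[[-0.04,-0.3,0,0,1],[-0.08,-0.6,0,0,1],[-0.15,-0.97,0,0,1],[-0.15,-0.97,0,0,1]])

```text
clock: 2.33
position: [0.3099, 0.2851, 0.2538]
ee_rot: [-0.048, 0.999, 0.0, 0.0]
ft_force: [0.0, 0.6, 0.1]
grip_width: 1.005
grasp_force: 0.0
```

>>> carry_out(deltas=[[-0.13,-0.3,0,0,1],[-0.26,-0.6,0.1,0,1],[-0.41,-0.95,0.3,0,1],[-0.41,-0.95,0.5,0,1],[-0.41,-0.95,0.5,0,1]])

```text
clock: 2.95
position: [0.3833, 0.1523, 0.177]
ee_rot: [-0.051, 0.999, -0.001, -0.001]
ft_force: [-0.2, 0.7, 0.2]
grip_width: 1.0
grasp_force: 0.0
```

Run:
```python
from h import *
print(manip.get_obs()["position"],rel([.4435,.0785,.10]).round(3),rel([.4435,.0785,.025]).round(3))
```

```text
[0.3833105  0.15233585 0.17695493] [-0.351 -0.53   0.513] [-0.352 -0.529  1.013]
```

>>> carry_out(deltas=[[-0.2,-0.3,0.1,0,0.6],[-0.35,-0.53,0.3,0,0.4],[-0.35,-0.53,0.5,0,0.4],[-0.35,-0.53,0.5,0,0.4]])

```text
clock: 3.45
position: [0.444, 0.0795, 0.1029]
ee_rot: [-0.052, 0.999, -0.0, -0.001]
ft_force: [-0.3, 1.1, 0.1]
grip_width: 0.7
grasp_force: 0.0
```

Run:
```python
from h import *
print(manip.get_obs()["position"],rel([.4435,.0785,.025]).round(3))
p=camera("scene");cv2.imwrite("pics/s1.png",cv2.resize(p["img"][90:230,150:330,::-1],None,fx=4,fy=4))
```

```text
[0.4440042  0.0794961  0.10290004] [ 0.003 -0.006  0.519]
```

View pics/s1.png

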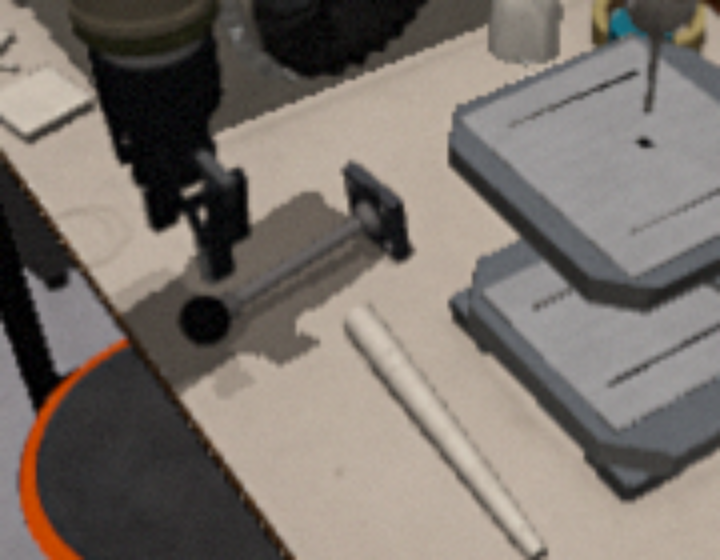

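>>> carry_out(deltas=[[0,0,0.2,0,0.4],[0,0,0.4,0,0.4],[0,0,0.5,0,0.4],[0,0,0.51,0,0.4],[0,0,0.51,0,0.4]])

```text
clock: 4.12
position: [0.4453, 0.079, 0.0279]
ee_rot: [-0.051, 0.999, 0.0, 0.001]
ft_force: [0.1, 0.9, -0.1]
grip_width: 0.702
grasp_force: 0.0
```

>>> carry_out(deltas=[[0,0,0,0,0],[0,0,0,0,-0.1],[0,0,0,0,-0.2],[0,0,0,0,-0.4],[0,0,0,0,-0.4]], force=30)

```text
clock: 4.75
position: [0.4449, 0.0787, 0.0274]
ee_rot: [-0.051, 0.999, 0.0, 0.0]
ft_force: [-2.4, 1.1, 7.3]
grip_width: 0.404
grasp_force: 29.1
```

>>> carry_out(deltas=[[-0.01,0,-0.05,0,-0.4],[-0.02,0,-0.11,0,-0.4],[-0.04,0,-0.18,0,-0.4],[-0.06,0,-0.25,0,-0.4],[-0.1,0,-0.34,0,-0.4],[-0.14,0,-0.42,0,-0.4],[-0.14,0,-0.42,0,-0.4]])

```text
clock: 5.62
position: [0.4664, 0.0808, 0.0908]
ee_rot: [-0.051, 0.999, 0.0, 0.001]
ft_force: [1.2, 0.6, -1.9]
grip_width: 0.4
grasp_force: 30.0
```

Run:
```python
from h import *
p=camera("scene");cv2.imwrite("pics/s2.png",cv2.resize(p["img"][90:230,150:330,::-1],None,fx=4,fy=4))
```

```text
(no output)
```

View pics/s2.png

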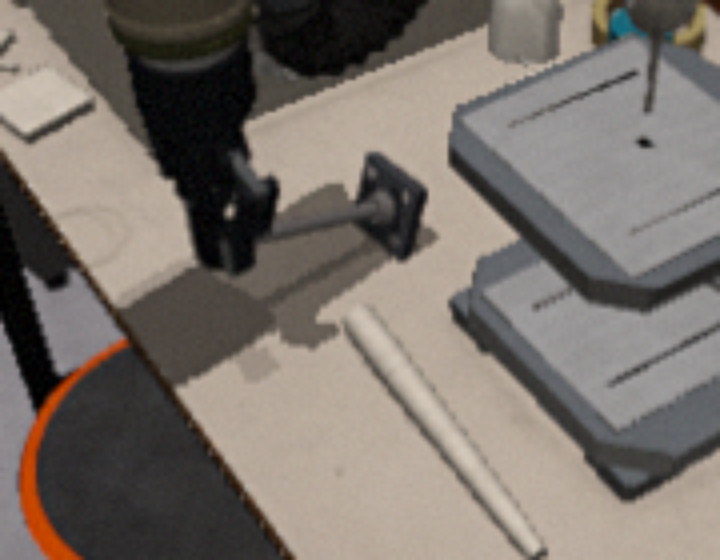

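```bash
cat >> h.py <<'E'
def foot():
    for c in("scene","top"):
        X,_=pts(camera(c)); X=X[(X[:,0]>.5)&(X[:,0]<.68)&(X[:,1]>.05)&(X[:,1]<.15)&(X[:,2]>.005)&(X[:,2]<.2)]
        for x in np.arange(.5,.68,.01):
            s=X[abs(X[:,0]-x)<.005]
            if len(s)>3: print(c,round(x,2),len(s),"y",np.percentile(s[:,1],[2,50,98]).round(3),"z",np.percentile(s[:,2],[2,50,98]).round(3))
E
python3 -c "
from h import *
foot()"
```

```text
scene 0.5 4 y [0.078 0.08  0.082] z [0.063 0.067 0.069]
scene 0.51 12 y [0.078 0.08  0.085] z [0.061 0.066 0.07 ]
scene 0.52 15 y [0.079 0.081 0.089] z [0.057 0.063 0.067]
scene 0.53 12 y [0.08  0.083 0.087] z [0.052 0.061 0.065]
scene 0.54 12 y [0.083 0.085 0.09 ] z [0.05  0.056 0.06 ]
scene 0.55 13 y [0.082 0.085 0.092] z [0.047 0.053 0.058]
scene 0.56 12 y [0.082 0.086 0.09 ] z [0.042 0.05  0.054]
scene 0.57 13 y [0.084 0.089 0.092] z [0.039 0.046 0.051]
scene 0.58 10 y [0.086 0.089 0.094] z [0.038 0.043 0.046]
scene 0.59 22 y [0.087 0.092 0.113] z [0.006 0.034 0.043]
scene 0.6 102 y [0.065 0.087 0.124] z [0.007 0.024 0.044]
scene 0.61 132 y [0.065 0.088 0.125] z [0.014 0.044 0.06 ]
scene 0.62 50 y [0.066 0.078 0.125] z [0.027 0.056 0.059]
scene 0.63 4 y [0.069 0.073 0.089] z [0.054 0.055 0.057]
top 0.51 10 y [0.078 0.08  0.085] z [0.065 0.068 0.072]
top 0.52 23 y [0.079 0.084 0.092] z [0.061 0.066 0.07 ]
top 0.53 26 y [0.081 0.086 0.092] z [0.059 0.062 0.066]
top 0.54 24 y [0.082 0.088 0.094] z [0.056 0.058 0.062]
top 0.55 25 y [0.077 0.087 0.095] z [0.027 0.056 0.061]
top 0.56 24 y [0.074 0.089 0.096] z [0.024 0.052 0.055]
top 0.57 20 y [0.086 0.091 0.097] z [0.045 0.049 0.052]
top 0.58 18 y [0.088 0.093 0.098] z [0.044 0.046 0.049]
top 0.59 55 y [0.086 0.099 0.124] z [0.007 0.033 0.045]
top 0.6 165 y [0.066 0.092 0.125] z [0.007 0.034 0.048]
top 0.61 164 y [0.067 0.091 0.125] z [0.027 0.053 0.063]
top 0.62 79 y [0.068 0.089 0.122] z [0.046 0.059 0.062]
```

>>> carry_out(deltas=[[-0.05,0,-0.08,0,-0.4],[-0.11,0,-0.155,0,-0.4],[-0.17,0,-0.225,0,-0.4],[-0.24,0,-0.29,0,-0.4],[-0.32,0,-0.35,0,-0.4],[-0.4,0,-0.4,0,-0.4],[-0.48,0,-0.44,0,-0.4],[-0.57,0,-0.48,0,-0.4],[-0.57,0,-0.48,0,-0.4]])

```text
clock: 6.9
position: [0.5514, 0.0895, 0.162]
ee_rot: [-0.051, 0.999, -0.0, 0.0]
ft_force: [-1.5, -0.1, 1.2]
grip_width: 0.398
grasp_force: 30.7
```

```bash
python3 -c "
from h import *
foot()
p=camera('scene');cv2.imwrite('pics/s3.png',cv2.resize(p['img'][60:230,150:330,::-1],None,fx=3,fy=3))"
```

```text
scene 0.53 33 y [0.076 0.083 0.13 ] z [0.144 0.156 0.193]
scene 0.54 151 y [0.058 0.08  0.13 ] z [0.144 0.168 0.198]
scene 0.55 111 y [0.057 0.067 0.114] z [0.142 0.17  0.198]
scene 0.56 37 y [0.056 0.06  0.11 ] z [0.117 0.161 0.179]
scene 0.57 15 y [0.084 0.086 0.089] z [0.099 0.111 0.121]
scene 0.58 20 y [0.085 0.088 0.092] z [0.083 0.096 0.11 ]
scene 0.59 20 y [0.086 0.089 0.107] z [0.032 0.077 0.093]
scene 0.6 67 y [0.071 0.094 0.123] z [0.007 0.012 0.074]
scene 0.61 87 y [0.067 0.093 0.124] z [0.006 0.018 0.056]
scene 0.62 56 y [0.067 0.084 0.116] z [0.01  0.022 0.043]
scene 0.63 60 y [0.069 0.089 0.127] z [0.017 0.03  0.035]
scene 0.64 72 y [0.071 0.094 0.129] z [0.022 0.035 0.04 ]
scene 0.65 25 y [0.069 0.08  0.114] z [0.027 0.038 0.04 ]
top 0.53 68 y [0.074 0.086 0.136] z [0.15  0.162 0.194]
top 0.54 117 y [0.057 0.079 0.107] z [0.149 0.167 0.193]
top 0.55 47 y [0.051 0.057 0.065] z [0.149 0.193 0.198]
top 0.56 11 y [0.052 0.056 0.06 ] z [0.194 0.195 0.198]
top 0.6 4 y [0.066 0.067 0.067] z [0.007 0.012 0.014]
top 0.61 6 y [0.066 0.067 0.095] z [0.006 0.018 0.051]
top 0.62 26 y [0.068 0.093 0.108] z [0.012 0.037 0.043]
top 0.63 85 y [0.069 0.092 0.117] z [0.018 0.033 0.039]
top 0.64 99 y [0.071 0.096 0.122] z [0.031 0.038 0.042]
top 0.65 33 y [0.072 0.084 0.113] z [0.032 0.039 0.042]
```

View pics/s3.png

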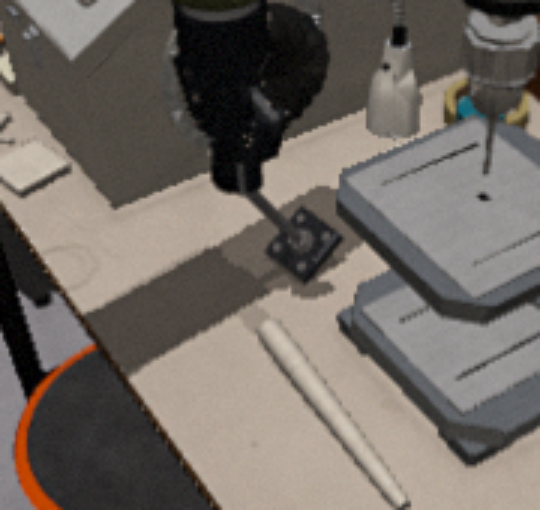

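>>> carry_out(deltas=[[-0.05,0,-0.015,0,-0.4],[-0.09,0,-0.03,0,-0.4],[-0.18,0,-0.05,0,-0.4],[-0.28,0,-0.06,0,-0.4],[-0.37,0,-0.065,0,-0.4],[-0.46,0,-0.06,0,-0.4],[-0.52,0,-0.055,0,-0.4],[-0.57,0,-0.047,0,-0.4],[-0.57,0,-0.047,0,-0.4],[-0.57,0,-0.047,0,-0.4]])

```text
clock: 8.3
position: [0.6355, 0.0982, 0.1691]
ee_rot: [-0.051, 0.999, 0.0, 0.0]
ft_force: [0.5, 2.5, 4.2]
grip_width: 0.399
grasp_force: 30.1
```

```bash
python3 -c "
from h import *
foot()"
```

```text
scene 0.6 22 y [0.077 0.108 0.122] z [0.006 0.008 0.014]
scene 0.61 79 y [0.067 0.092 0.123] z [0.006 0.012 0.171]
scene 0.62 165 y [0.068 0.095 0.132] z [0.009 0.141 0.197]
scene 0.63 284 y [0.065 0.092 0.126] z [0.01  0.138 0.198]
scene 0.64 100 y [0.065 0.089 0.126] z [0.01  0.169 0.199]
scene 0.65 53 y [0.051 0.085 0.117] z [0.007 0.012 0.197]
scene 0.66 28 y [0.073 0.093 0.125] z [0.009 0.012 0.015]
top 0.6 53 y [0.072 0.106 0.125] z [0.006 0.013 0.017]
top 0.61 170 y [0.068 0.095 0.125] z [0.01  0.015 0.177]
top 0.62 326 y [0.069 0.096 0.129] z [0.011 0.159 0.199]
top 0.63 220 y [0.063 0.092 0.126] z [0.011 0.155 0.198]
top 0.64 82 y [0.069 0.091 0.129] z [0.01  0.016 0.199]
top 0.65 74 y [0.071 0.091 0.131] z [0.01  0.015 0.018]
top 0.66 33 y [0.073 0.088 0.111] z [0.011 0.014 0.018]
```

>>> carry_out(deltas=[[0,0,0,0,-0.1],[0,0,0,0,0.1],[0,0,0,0,0.3],[0,0,0,0,0.4],[0,0,0,0,0.4],[0,0,-0.05,0,0.4],[0,0,-0.15,0,0.4],[0,0,-0.3,0,0.4],[0,0,-0.5,0,0.4],[0,0,-0.6,0,0.4],[0,0,-0.6,0,0.4],[0,0,-0.6,0,0.4]])

```text
clock: 9.9
position: [0.6351, 0.0981, 0.2578]
ee_rot: [-0.051, 0.999, -0.0, -0.001]
ft_force: [-0.0, -0.8, 0.4]
grip_width: 0.703
grasp_force: 0.0
```

```bash
python3 -c "
from h import *
p=camera('scene');cv2.imwrite('pics/s4.png',cv2.resize(p['img'][60:290,150:350,::-1],None,fx=2.5,fy=2.5))
t=camera('top')
for n in ('tall_stand_ball','short_stand_ball','ring_mandrel'): print(n,[(b['position'],b['conf']) for q in (p,t) for b in boxes_of(n,q)[:1]])"
```

```text
tall_stand_ball [([0.6258, 0.098, 0.0077], 0.64)]
short_stand_ball [([0.5424, -0.3183, 0.0348], 0.59), ([0.5167, -0.3074, 0.0259], 0.82)]
ring_mandrel [([0.5255, -0.0848, 0.0143], 0.67), ([0.5275, -0.073, 0.0175], 0.79)]
```

View pics/s4.png

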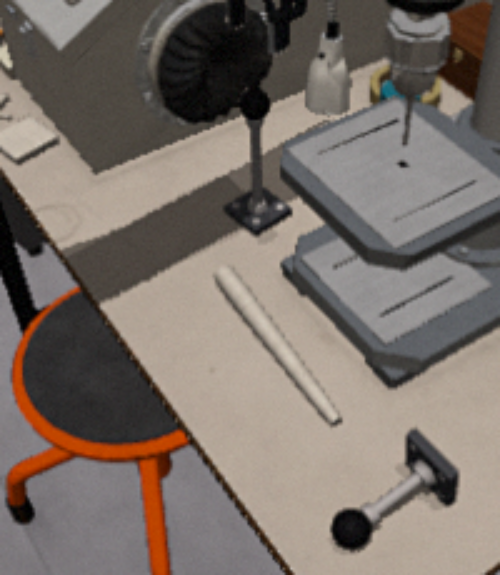

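The picture shows the taller stand upright: ball at (257,105), foot flat at (258,212), gripper clear above it. The short stand and the mandrel are where they were, so I'm handing in.

```bash
python3 -c "
from h import *
print(ticket.hand_in())"
```

```text
the job is handed in; nothing more can be done
None
```

The taller stand is upright on its foot and released, the shorter stand and ring mandrel show no measurable movement, and the job was handed in with the clock at about 10 s (the hand-in call returned no verdict).

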